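# Close up the microvolume spectrophotometer station

### The job

The measurements are done, so close up the station by pushing only: with the fingertips or the outside of the fingers, tip the spectrophotometer's raised arm all the way down onto its pedestal, and push the laptop's screen over until the laptop is fully shut. Push gently so that neither one slams, and do not grasp or lift anything or shove the laptop along the bench. Leave the glassware, mouse, tube rack and pipette as they are.

Things in the scene. Friction and masses are not known exactly. Their poses are not given: they have to be found in the camera images.
- laptop: Open dark-grey 13-inch laptop standing loose on the bench, 210 mm deep, 300 mm wide, base 17 mm thick, 1.5 kg in all. Origin: centre of its underside. x axis: horizontally from the hinge side to the keyboard's front edge (its user sits on that side, away from the robot, so the robot stands behind the screen); y: along the hinge; z up. The laptop and the spectrophotometer may each stand on the left or on the right.
- laptop_hinge (a point): Middle of the laptop's hinge axis, at the rear edge of the base: x -99 mm, z 18 mm in the laptop's frame. The axis runs along the laptop's y.
- lid_edge (a point): Middle of the screen lid's free edge, on the lid's outer face (its back). 204 mm from the hinge axis; lid 300 mm wide, 6.5 mm thick, its outer face 7.5 mm from the plane through the hinge axis. When shut it lies 25.5 mm above the bench, at the laptop's front edge.
- laptop_lid (a joint): Opening angle of the laptop lid in rad: 0 fully shut on the keyboard, about 1.6 to 1.9 at the start (leaning back a little, towards the robot). Stiff friction hinge (0.6 N m): the lid stays where it is left and has to be pushed the whole way, with at most about 5 N at the edge.
- spectro: White microvolume spectrophotometer with a blue trim line, fixed to the bench: 200 mm deep, 140 mm wide, 128 mm high without its arm. Origin: centre of its underside. x axis: horizontally from its rear (hinge of the arm, robot's side) to its low front; z up. A small steel pedestal stands in its middle, on its top.
- spectro_hinge (a point): Middle of the axis of the grey arm's hinge, on top of the rear housing: x -58 mm, z 115 mm in the spectrophotometer's frame. The axis runs along its y.
- spectro_tip (a point): Middle of the rounded free end of the grey arm (blue inlay on its upper face), on the upper face: 147 mm from the hinge axis along the arm, 13 mm above the plane through the axis. Arm 48 mm wide, 24 mm thick. When it is down the arm lies level and this face is 128 mm above the bench.
- spectro_arm (a joint): Raised angle of the arm in rad: 0 lying level, down on the pedestal; about 0.85 to 1.3 at the start, its free end up and pointing away from the robot. Stiff friction hinge (0.2 N m): it stays where it is left and has to be pushed the whole way, with at most about 3 N near its end.
- flask_large: Bystander: glass volumetric flask with a white stopper, 82 mm wide, 227 mm tall. Origin: centre of its underside.
- flask_small: Bystander: glass volumetric flask with a blue stopper, 62 mm wide, 177 mm tall. Origin: centre of its underside.
- conical_flask: Bystander: conical glass flask with a blue stopper, 83 mm wide, 148 mm tall. Origin: centre of its underside.
- cylinder: Bystander: glass measuring cylinder, foot 68 mm wide, 240 mm tall. Origin: centre of its underside.
- mouse: Bystander: black computer mouse, 100 x 58 x 33 mm, in front of the laptop. Origin: centre of its underside.
- tube_rack: Bystander: orange rack with small capped tubes, 55 x 130 x 50 mm, in front of the spectrophotometer. Origin: centre of its underside.
- pipette: Bystander: white micropipette lying on the bench between the laptop and the spectrophotometer, 224 mm long (along its x), 28 mm high. Origin: on the bench, about the middle of its length.
Things that resemble listed ones, but are neither listed nor needed, are in the scene too. Leave any yellow look-alike of the spectro alone.

How it is judged (in metres and radians):
At the end, for the whole second after the job is handed in: The laptop lid is shut (within 0.035 rad, 7 mm at its edge) and the spectrophotometer arm is down (within 0.035 rad, 5 mm at its end), both at rest; the laptop lies flat within 40 mm of where it stood; every bystander is within 30 mm of its place and not tipped (value of joint each of laptop_lid, spectro_arm below 0.035 rad and velocity of joint laptop_lid between -0.05 and 0.05 rad/s and velocity of joint spectro_arm between -0.05 and 0.05 rad/s and distance of laptop from where it was at the start of the episode below 0.04 m and angle between laptop's own z axis and vertical below 0.05 rad and linear speed of laptop below 0.02 m/s and distance of each of flask_large, flask_small, conical_flask, cylinder, mouse, tube_rack, pipette from where it was at the start of the episode below 0.03 m and angle between each of flask_large, flask_small, conical_flask, cylinder, mouse, tube_rack, pipette's own z axis and vertical below 0.3 rad); the robot touches nothing.
It fails at once if The laptop or the spectrophotometer is pinched, or pressed hard (over 60 N from the fingers) (contact force between the fingers and laptop above 60 N or contact force between the fingers and spectro above 60 N).
It fails at once if A bystander is grasped or pressed (over 15 N from the fingers) (contact force between the fingers and flask_large above 15 N or contact force between the fingers and flask_small above 15 N or contact force between the fingers and conical_flask above 15 N or contact force between the fingers and cylinder above 15 N or contact force between the fingers and mouse above 15 N or contact force between the fingers and tube_rack above 15 N or contact force between the fingers and pipette above 15 N).
It fails at once if The laptop lid or the spectrophotometer arm slams: it moves faster than 3 rad/s (0.6 m/s at the lid's edge) (velocity of joint any of laptop_lid, spectro_arm below -3 rad/s).
It fails at once if The laptop is lifted or tipped (over 12 mm or 0.12 rad), or shoved more than 40 mm (height (world z) of laptop above 0.012 m or angle between laptop's own z axis and vertical above 0.12 rad or distance of laptop from where it was at the start of the episode above 0.04 m).
It fails at once if A bystander is moved over 30 mm, lifted or knocked over (not (distance of flask_large from where it was at the start of the episode below 0.03 m and angle between flask_large's own z axis and vertical below 0.3 rad) or not (distance of flask_small from where it was at the start of the episode below 0.03 m and angle between flask_small's own z axis and vertical below 0.3 rad) or not (distance of conical_flask from where it was at the start of the episode below 0.03 m and angle between conical_flask's own z axis and vertical below 0.3 rad) or not (distance of cylinder from where it was at the start of the episode below 0.03 m and angle between cylinder's own z axis and vertical below 0.3 rad) or not (distance of mouse from where it was at the start of the episode below 0.03 m and angle between mouse's own z axis and vertical below 0.3 rad) or not (distance of tube_rack from where it was at the start of the episode below 0.03 m and angle between tube_rack's own z axis and vertical below 0.3 rad) or not (distance of pipette from where it was at the start of the episode below 0.03 m and angle between pipette's own z axis and vertical below 0.3 rad)).
It also fails if it takes over 54 s, if anything falls off the work surface, if the arm or the gripper's body presses on something with over 40 N, if the wrist force passes 120 N, or if a joint passes its speed limit or range.

### The arm

A 7-joint arm with a two-finger parallel gripper is mounted at the origin on the work surface. World frame = base frame: x ahead of the robot, y to its left, z up, the work surface at z = 0. Lengths are in m, angles in degrees, forces in N, time in s.
With the tool pointing down it reaches from about 0.35 to 0.775 m from the base axis. Payload 3.1 kg.
Tool frame: the origin (TCP) lies midway between the tips of the shut fingers; the grasp point (between the pads) lies 19 mm behind it; y points along the fingers, x is the direction in which the jaws open and shut, and the axes are right-handed (so a half turn about y gives the same grasp; the last joint's range is limited). The gripper opens to 85 mm and grips with 20 to 120 N. Pads are 22 mm wide; open, the fingers measure 114 mm over their backs; the gripper's body (76 mm by 85 mm) begins 54 mm behind the grasp point. The pads swing forward as they close: fully open they stand 13 mm farther back than shut.
Start: joints at [-74.353, 17.813, 0.802, 86.603, -0.252, 75.585, -1.558], TCP at [0.17, 0.523, 0.231] pointing down, gripper open.
Joint ranges: [-154.91, 154.91], [-16.99, 109.72], [-72.82, 74.43], [7.12, 147.25], [-82.49, 262.49], [11.32, 116.49], [-174.64, 174.64]. Speed limits (degrees/s): [159.86, 159.86, 180, 180, 180, 180, 180].

### API

Orientations are given as a 3x3 rotation matrix whose columns are the frame's x, y, z axes.
In Python, from station import get_obs, eyes, order gives the robot as it stands.
- The arm moves only by the shell command python3 -m creep 'ROWS'. ROWS is JSON, a list of rows, each an object of numbers: "x", "y", "z": the shift along the tool's x, y, z in mm; "rx", "ry", "rz": the turn, a rotation vector about the tool's x, y, z in degrees; "gripper": the opening, from 0 (shut) to 1 (fully open). In form: [{"x": .., "y": .., "z": .., "rx": .., "ry": .., "rz": .., "gripper": ..}, ...]. A call has 1 to 8 rows; each row shifts and turns the commanded pose from where the row before left it, along the tool's axes as they then stand; what a row does not reach is not made up. A row lasts 1/10 s, in which the tool goes at most 50 mm and 8.59 degrees, less where a joint would pass 70% of its speed; a pose out of reach is approached as far as the arm can. A call with a gripper value outside its range is refused whole. The fingers move at their own pace and stop on an object; the grip force is fixed at half the most. Time passes only in rows, so rows that do not move let the fingers close. It gives the time, the measured TCP pose, the force and the opening at its end, in the units of the state.
- get_obs(): the state, without advancing time (a new reading comes with each control period).
- eyes.grab_frame(name): name is "side" or "top"; returns the picture (480x640x3 uint8, red, green, blue); there is no depth.
- eyes.camera_info(name): a dict with "vertical_fov" (degrees; the focal length in pixels is half the picture's height over the tangent of half this angle, whatever the lens; pixels are square), "cx", "cy" (the principal point, pixels), "cam_to_world" (4x4, takes a point from camera to world coordinates). Camera axes: x right, y down, z forward; pixel columns grow to the right and rows downward; lengths in m; the calibration is good to about 2 mm. A picture is of the moment at which its call begins. camera_info takes no time and is no camera call.
- order.close_job(): hands the job in, once; it reports no verdict.
The state is a dict: "clock": time; "qpos": joint angles; "qvel": joint speeds; "tau": joint torques, N m; "tcp_pos": TCP position; "tool_rot": TCP orientation; "force": force on the tool from outside, world axes, zero at the start; "moment": the same for the moment, N m; "width": opening from 0.0 (shut) to 1.0 (fully open).
Only numpy, scipy, OpenCV 4.12 (cv2) and the standard library are available. Lean on these libraries where they do the work, as an engineer would, in place of code of your own. Each camera call takes 0.05 s, during which the arm holds its last target.

## Working session

There is one attempt and no reset: what is moved stays moved. The work goes in short steps, Python scripts to look and compute and a shell command to move; the robot and the scene stay as the last step left them, time stands still between calls to the robot, and variables do not carry over. Pictures are saved under pics/ and viewed, and the job is handed in when it is done.

```bash
ls; mkdir -p pics
python3 - <<'E'
from station import get_obs, eyes, order
import cv2,numpy as np
np.set_printoptions(precision=4,suppress=True)
o=get_obs();print(o)
for n in("side","top"):
    im=eyes.grab_frame(n);cv2.imwrite(f"pics/{n}0.png",im[:,:,::-1]);print(n,eyes.camera_info(n))
E
```

```text
pics
{'clock': 0.0, 'qpos': array([-74.3533,  17.8597,   0.8007,  86.6911,  -0.2513,  75.5836,
        -1.5572]), 'qvel': array([ 0.019 ,  0.0731, -0.049 ,  0.0626, -0.1045,  0.0339, -0.055 ]), 'tau': array([ -0.0001, -37.9912,   0.1461, -23.0591,   0.0125,   0.0137,
        -0.    ]), 'tcp_pos': array([0.17  , 0.5223, 0.2302]), 'tool_rot': array([[ 0.3095, -0.0006, -0.9509],
       [ 0.9509, -0.0022,  0.3095],
       [-0.0023, -1.    , -0.0001]]), 'force': array([ 0.0348, -0.157 , -0.6687]), 'moment': array([ 0.0007, -0.0232, -0.0041]), 'width': 0.9999019242190621}
side {'vertical_fov': 43.697773247590845, 'cx': 303.1504464431944, 'cy': 237.63789465382163, 'cam_to_world': array([[ 0.9504, -0.1666,  0.2626,  0.1021],
       [-0.3102, -0.5678,  0.7624, -1.1914],
       [ 0.0221, -0.8061, -0.5914,  1.0255],
       [ 0.    ,  0.    ,  0.    ,  1.    ]])}
top {'vertical_fov': 44.862849504026315, 'cx': 323.792998184031, 'cy': 246.09992510910183, 'cam_to_world': array([[-0.0232, -0.9913,  0.1297,  0.3277],
       [-0.9997,  0.0239,  0.0039,  0.0045],
       [-0.007 , -0.1295, -0.9916,  1.5564],
       [ 0.    ,  0.    ,  0.    ,  1.    ]])}
```

View pics/side0.png

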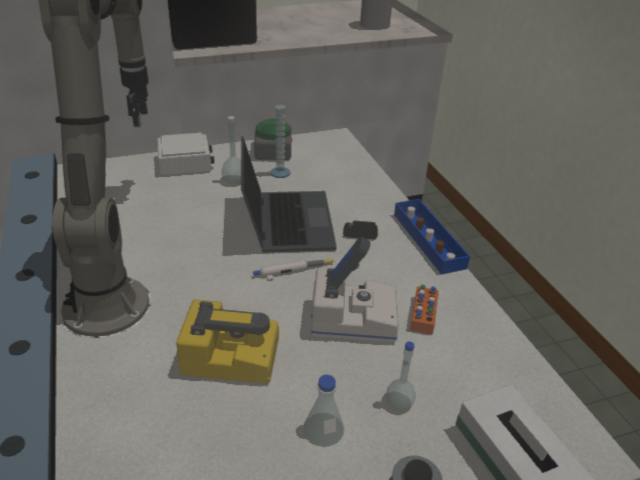

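View pics/top0.png

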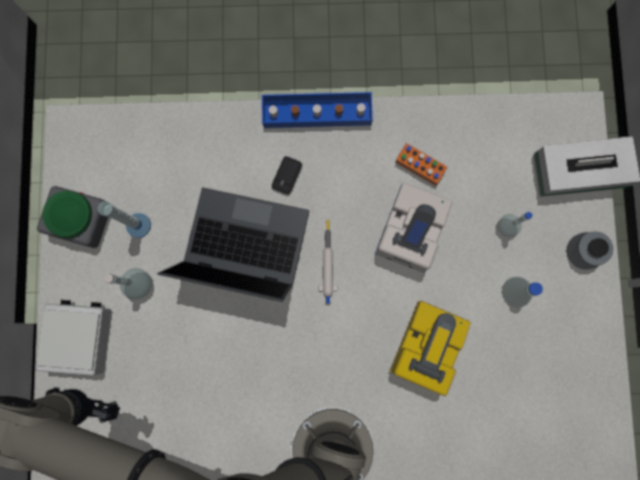

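The side view shows the laptop (lid edge x≈243, y≈140–245), the white spectro with its arm raised (tip ≈(362,243)) and the yellow decoy, its arm already down. The top view shows the laptop at about (240,240), the spectro at (415,225), and the gripper near (100,408). I'll zoom in to measure.

```bash
cat > h.py <<'E'
import numpy as np,cv2
from station import get_obs,eyes
np.set_printoptions(precision=4,suppress=True)
def cam(n):
    i=eyes.camera_info(n);f=240/np.tan(np.radians(i["vertical_fov"]/2))
    K=np.array([[f,0,i["cx"]],[0,f,i["cy"]],[0,0,1]]);W=np.linalg.inv(i["cam_to_world"])
    return K,W[:3]
def proj(n,p):
    K,W=cam(n);q=np.atleast_2d(p);q=(K@W@np.c_[q,np.ones(len(q))].T).T;return q[:,:2]/q[:,2:]
def tri(ps,pt):
    P=[K@W for K,W in map(cam,("side","top"))]
    X=cv2.triangulatePoints(P[0],P[1],np.float64(ps).reshape(2,1),np.float64(pt).reshape(2,1))[:,0];return X[:3]/X[3]
def onz(n,uv,z):
    i=eyes.camera_info(n);K,_=cam(n);T=np.array(i["cam_to_world"]);d=T[:3,:3]@np.linalg.inv(K)@[uv[0],uv[1],1];c=T[:3,3];return c+d*(z-c[2])/d[2]
def crop(src,dst,x0,y0,w,h,s):
    im=cv2.imread(src)[y0:y0+h,x0:x0+w];im=cv2.resize(im,None,fx=s,fy=s,interpolation=cv2.INTER_CUBIC)
    for x in range((x0+19)//20*20,x0+w,20): cv2.line(im,((x-x0)*s,0),((x-x0)*s,6),(0,0,255),1);cv2.putText(im,str(x),((x-x0)*s,16),0,.35,(0,0,255))
    for y in range((y0+19)//20*20,y0+h,20): cv2.line(im,(0,(y-y0)*s),(6,(y-y0)*s),(0,0,255),1);cv2.putText(im,str(y),(8,(y-y0)*s),0,.35,(0,0,255))
    cv2.imwrite(dst,im)
E
python3 -c "
from h import *
crop('pics/side0.png','pics/s_l.png',215,120,140,140,5)
crop('pics/top0.png','pics/t_l.png',150,170,170,140,4)
crop('pics/side0.png','pics/s_s.png',290,220,130,130,5)
crop('pics/top0.png','pics/t_s.png',360,160,110,120,5)
"
```

```text
(no output)
```

View pics/s_l.png

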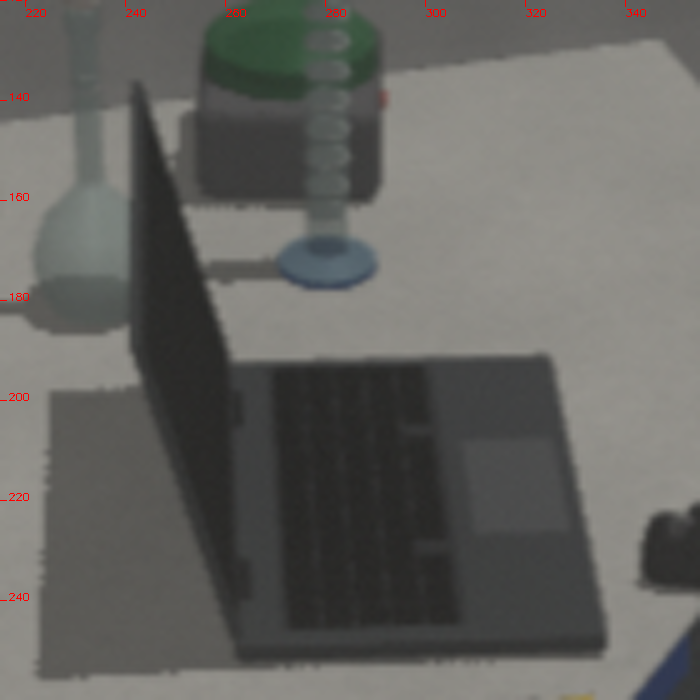

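View pics/t_l.png

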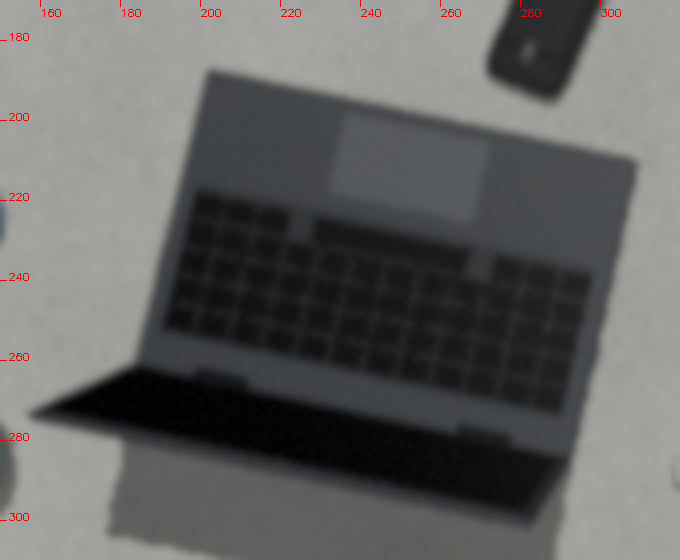

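View pics/s_s.png

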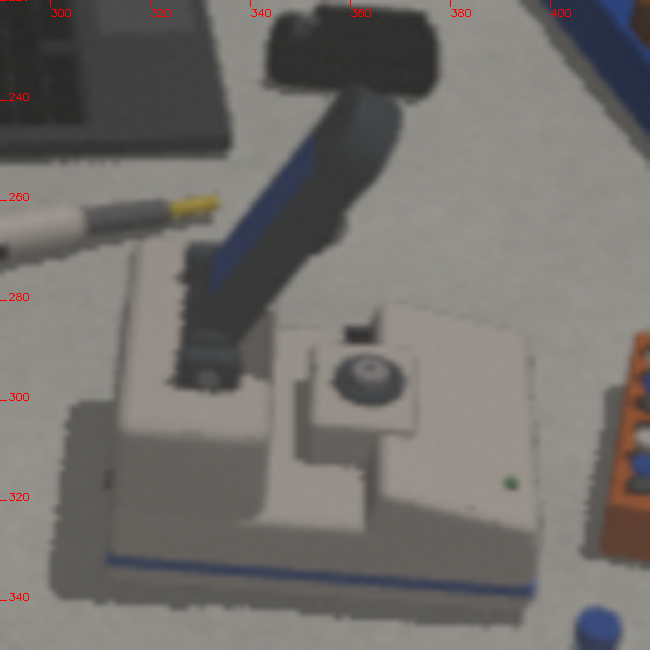

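View pics/t_s.png

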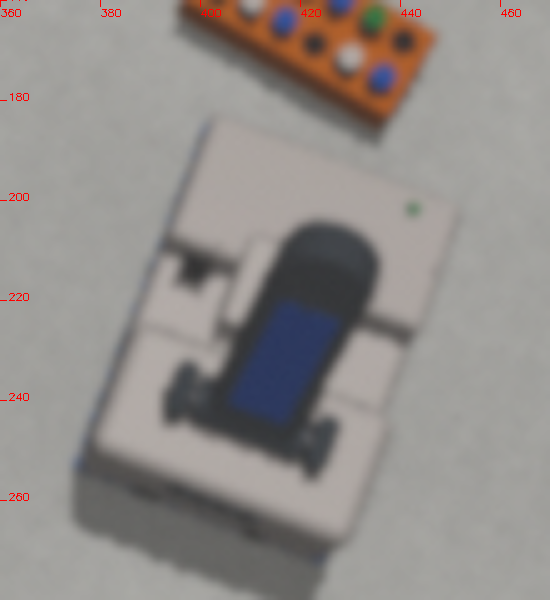

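```bash
cat > fit.py <<'E'
from h import *
from scipy.optimize import least_squares
print('lid far',tri((242,136),(157.5,273.5)),'near',tri((241,190),(282.5,301)))
print('base FL',tri((325,191),(201.8,187.5)),'FR',tri((335.7,248.5),(309,210)))
print('arm tip approx',tri((362,240),(426,206)))
def R(a): return np.array([[np.cos(a),-np.sin(a),0],[np.sin(a),np.cos(a),0],[0,0,1]])
def lap(p,loc): return (R(p[2])@np.array(loc).T).T+[p[0],p[1],0]
def lid(th,d,h,y): # d along lid from hinge, h outward
    # shut: lid along +x, outer +z ; open rotates up
    return [-.099+d*np.cos(th)-h*np.sin(th),y,.018+d*np.sin(th)+h*np.cos(th)]
def rl(p):
    c=lap(p,[[.105,.15,.017],[.105,-.15,.017]]);l=lap(p,[lid(p[3],.204,.007,.15),lid(p[3],.204,.007,-.15)])
    q=np.r_[c,l]
    return np.r_[(proj('top',q)-[[201.8,187.5],[309,210],[157.5,273.5],[282.5,301.5]]).ravel(),(proj('side',q)-[[325,191],[335.7,248.5],[242,136],[241,190]]).ravel()]
s=least_squares(rl,[.5,.15,0,1.7]);print('laptop',s.x,'yawdeg',np.degrees(s.x[2]));print(s.fun.reshape(-1,2));pl=s.x
# spectro: bottom corners? rear-top edge, tip
def rs(p):
    # joint barrel ends in hinge +- ; tip on upper face; trim/front corners at z .0?
    tip=[-.058+.147*np.cos(p[3])-.013*np.sin(p[3]),0,.115+.147*np.sin(p[3])+.013*np.cos(p[3])]
    q=lap(p,[tip,[-.1,.07,.115-.013],[-.1,-.07,.102]])
    return q
def res(p):
    q=lap(p,[[-.1,.07,p[4]],[-.1,-.07,p[4]],[.1,.07,p[5]],[.1,-.07,p[5]]])
    tip=[-.058+.147*np.cos(p[3])-.0*np.sin(p[3]),0,.115+.147*np.sin(p[3])+.0*np.cos(p[3])]
    t=lap(p,[tip])
    return np.r_[(proj('top',q)-[[379,249],[428.5,268],[402,183.5],[452,202]]).ravel(),(proj('side',q)-[[317,268],[314.5,306.5],[367,281],[395,325.5]])[[1,3]].ravel(),(proj('top',t)-[424.5,205.5]).ravel(),(proj('side',t)-[365,240]).ravel()]
s=least_squares(res,[.5,-.2,0,1.,.1,.06]);print('spectro',s.x,'yaw',np.degrees(s.x[2]));print(s.fun.reshape(-1,2));ps=s.x
np.save('pl.npy',pl);np.save('ps.npy',ps)
E
python3 fit.py
```

```text
lid far [0.4484 0.3979 0.2103] near [0.3774 0.1086 0.2058]
base FL [0.6989 0.3388 0.0101] FR [0.6287 0.0488 0.0053]
arm tip approx [ 0.5799 -0.2253  0.2413]
laptop [ 0.56    0.2147 -0.2397  1.8027] yawdeg -13.733847177530931
[[ 0.689  -0.208 ]
 [ 1.5106  0.5339]
 [-0.0657  0.4811]
 [ 1.0689  0.3681]
 [ 0.0044 -1.2347]
 [ 0.5598 -2.2778]
 [-0.2059 -1.1833]
 [ 0.0271 -2.3307]]
spectro [ 0.5709 -0.2248 -0.3906  1.0749  0.0995  0.0534] yaw -22.38057538691706
[[-2.7165  1.0027]
 [ 0.09    1.8343]
 [-0.7845 -1.4733]
 [-0.7302 -1.3711]
 [-2.4182 -0.7042]
 [ 3.393   1.0141]
 [ 2.6461  2.3656]
 [ 1.6936 -0.7966]]
```

```bash
python3 -m creep '[{"ry":-4.3,"gripper":0},{"x":-25,"z":-18,"gripper":0},{"x":-25,"z":-18,"gripper":0},{"x":-25,"z":-18,"gripper":0},{"x":-25,"z":-18,"gripper":0},{"gripper":0},{"gripper":0},{"gripper":0}]'
cat > lc.py <<'E'
from h import *
import sys
def lc(w='pl'):
    o=get_obs();p=np.load(w+'.npy');a=p[2];d=np.array(o['tcp_pos'])-[p[0],p[1],0]
    print(w,'tcp local mm',np.array([d[0]*np.cos(a)+d[1]*np.sin(a),-d[0]*np.sin(a)+d[1]*np.cos(a),d[2]])*1000,'F',o['force'],'t',o['clock'],'w',o['width'],'zhead',np.degrees(np.arctan2(o['tool_rot'][1,2],o['tool_rot'][0,2])))
lc(sys.argv[1] if len(sys.argv)>1 else 'pl')
E
python3 lc.py
```

```text
pl tcp local mm [-451.8526  206.2825  230.3249] F [0.2671 0.6319 0.1006] t 0.1 w 1.0016992365760586 zhead 161.96944333956435$[0]: bad value
```

```bash
python3 -m creep '[{"x":0,"y":0,"z":0,"rx":0,"ry":-4.3,"rz":0,"gripper":0.0},{"x":-25,"y":0,"z":-18,"rx":0,"ry":0,"rz":0,"gripper":0.0}]'; python3 lc.py
```

```text
clock: 0.3
tcp_pos: [0.1787, 0.4968, 0.2302]
tool_rot: [[0.23, -0.003, -0.973], [0.973, 0.001, 0.23], [0.0, -1.0, 0.003]]
force: [0.9, -1.3, 0.3]
width: 0.692
pl tcp local mm [-437.4071  183.5224  230.1871] F [ 0.9124 -1.2677  0.327 ] t 0.3 w 0.692216238330791 zhead 166.6965859810767
```

All keys are required. I'll keep moving in.

```bash
python3 -m creep '[{"x":-28,"y":0,"z":-18,"rx":0,"ry":0,"rz":0,"gripper":0},{"x":-28,"y":0,"z":-18,"rx":0,"ry":0,"rz":0,"gripper":0},{"x":-28,"y":0,"z":-18,"rx":0,"ry":0,"rz":0,"gripper":0},{"x":-25,"y":5,"z":-30,"rx":0,"ry":0,"rz":0,"gripper":0},{"x":-25,"y":15,"z":-40,"rx":0,"ry":0,"rz":0,"gripper":0},{"x":-25,"y":15,"z":-40,"rx":0,"ry":0,"rz":0,"gripper":0},{"x":-20,"y":10,"z":-30,"rx":0,"ry":0,"rz":0,"gripper":0},{"x":0,"y":0,"z":-20,"rx":0,"ry":0,"rz":0,"gripper":0}]'; python3 lc.py
python3 -c "
from h import *
for n in('side','top'):
    cv2.imwrite(f'pics/{n}1.png',eyes.grab_frame(n)[:,:,::-1])
crop('pics/side1.png','pics/s1.png',180,90,180,150,4)
crop('pics/top1.png','pics/t1.png',150,180,180,150,4)
"
```

```text
clock: 1.1
tcp_pos: [0.3479, 0.2644, 0.1845]
tool_rot: [[0.244, -0.003, -0.97], [0.97, -0.005, 0.244], [-0.005, -1.0, 0.002]]
force: [-0.6, 0.3, 0.2]
width: -0.005
pl tcp local mm [-217.8783   -2.1353  184.4943] F [-0.6088  0.3165  0.2386] t 1.1 w -0.005134242847569181 zhead 165.89682733317883
```

View pics/s1.png

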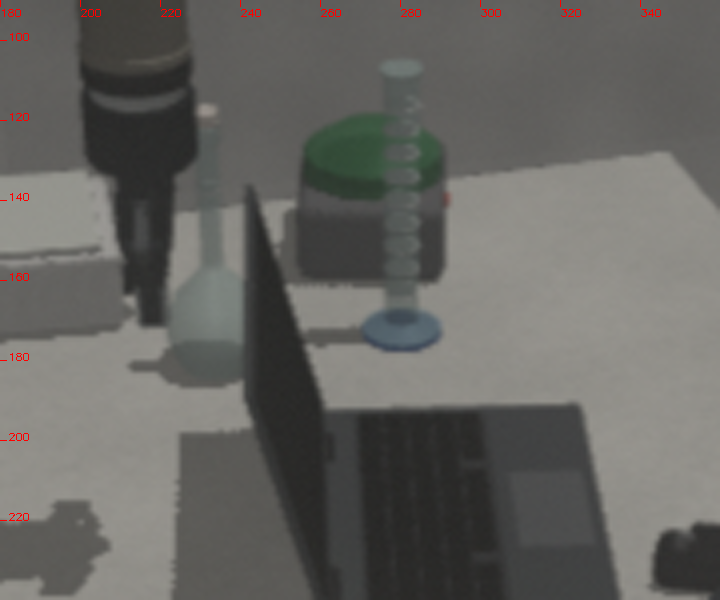

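View pics/t1.png

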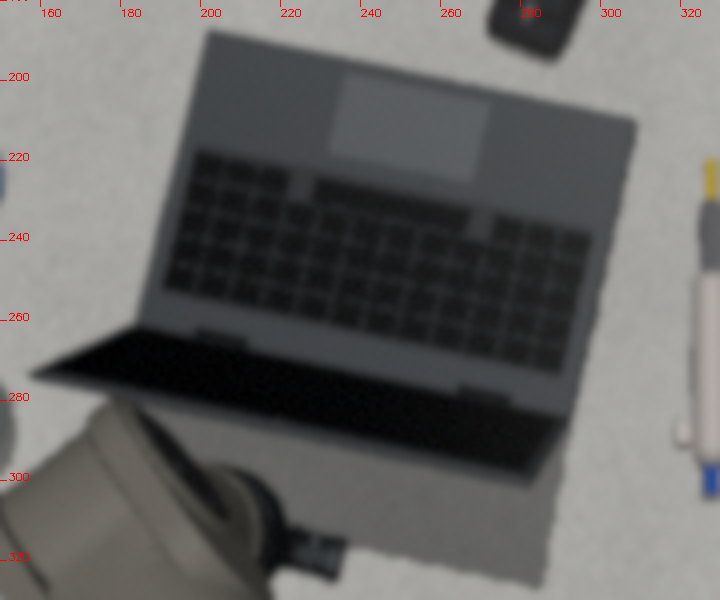

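```bash
python3 -c "
from h import *
o=get_obs();p=o['tcp_pos'];print(proj('side',p),proj('top',p),o['qpos'])"
```

```text
[[218.8332 168.7302]] [[215.6166 315.2095]] [-52.1182   6.7863  13.6844 107.258   -1.651   66.1669  38.0219]
```

```bash
python3 -m creep '[{"x":0,"y":0,"z":-15,"rx":0,"ry":0,"rz":0,"gripper":0},{"x":0,"y":0,"z":-15,"rx":0,"ry":0,"rz":0,"gripper":0},{"x":0,"y":0,"z":-10,"rx":0,"ry":0,"rz":0,"gripper":0},{"x":0,"y":-1,"z":-10,"rx":0,"ry":0,"rz":0,"gripper":0},{"x":0,"y":-1,"z":-8,"rx":0,"ry":0,"rz":0,"gripper":0},{"x":0,"y":-1,"z":-8,"rx":0,"ry":0,"rz":0,"gripper":0},{"x":0,"y":-1,"z":-8,"rx":0,"ry":0,"rz":0,"gripper":0}]'; python3 lc.py
python3 -c "
from h import *
cv2.imwrite('pics/side2.png',eyes.grab_frame('side')[:,:,::-1])
crop('pics/side2.png','pics/s2.png',180,90,180,150,4)
"
```

```text
clock: 1.9
tcp_pos: [0.4182, 0.253, 0.1905]
tool_rot: [[0.236, -0.002, -0.972], [0.972, 0.001, 0.236], [0.0, -1.0, 0.002]]
force: [-3.3, 1.0, 1.8]
width: -0.002
pl tcp local mm [-146.8385    3.5746  190.5036] F [-3.3175  0.965   1.7568] t 1.9 w -0.0023572252102777103 zhead 166.3661400656261
```

View pics/s2.png

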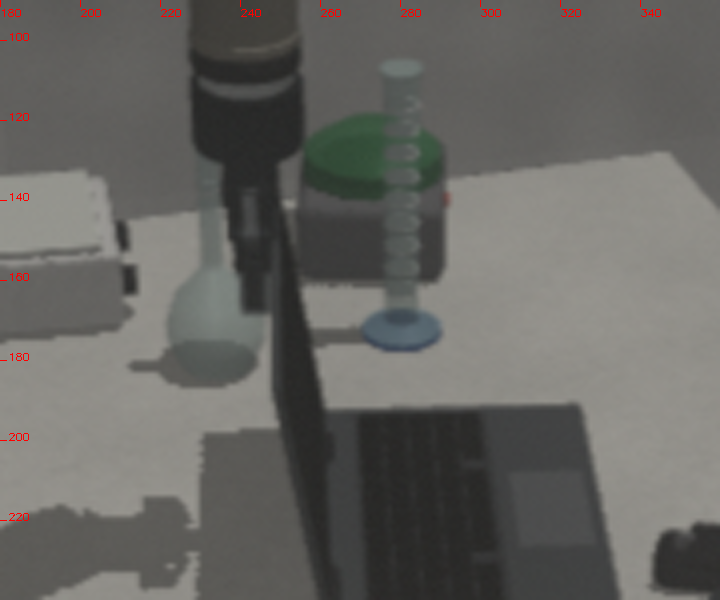

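The lid has tipped forward cleanly (free edge now x≈250) with about 3.4 N and the laptop still in place. I'll follow the arc.

```bash
python3 -m creep '[{"x":-1,"y":-3,"z":-10,"rx":0,"ry":0,"rz":0,"gripper":0},{"x":-1,"y":-3,"z":-10,"rx":0,"ry":0,"rz":0,"gripper":0},{"x":-1,"y":-2,"z":-10,"rx":0,"ry":0,"rz":0,"gripper":0},{"x":0,"y":0,"z":-12,"rx":0,"ry":0,"rz":0,"gripper":0},{"x":0,"y":1,"z":-12,"rx":0,"ry":0,"rz":0,"gripper":0},{"x":0,"y":1,"z":-12,"rx":0,"ry":0,"rz":0,"gripper":0},{"x":0,"y":2,"z":-12,"rx":0,"ry":0,"rz":0,"gripper":0}]'; python3 lc.py
python3 -c "
from h import *
cv2.imwrite('pics/side3.png',eyes.grab_frame('side')[:,:,::-1])
crop('pics/side3.png','pics/s3.png',180,90,180,180,4)
"
```

```text
clock: 2.65
tcp_pos: [0.4951, 0.2302, 0.194]
tool_rot: [[0.238, -0.0, -0.971], [0.971, -0.0, 0.238], [-0.0, -1.0, 0.0]]
force: [-3.0, 1.5, -1.3]
width: 0.0
pl tcp local mm [-66.7089  -0.3129 194.0013] F [-3.004   1.5141 -1.3077] t 2.65 w 0.0003937681971031299 zhead 166.2485215020356
```

View pics/s3.png

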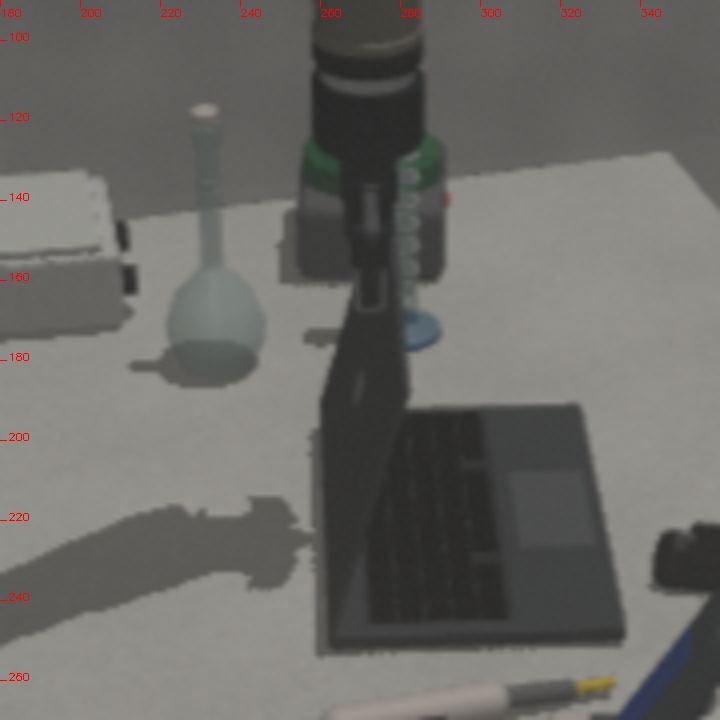

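```bash
python3 -m creep '[{"x":0,"y":3,"z":-10,"rx":0,"ry":0,"rz":0,"gripper":0},{"x":0,"y":4,"z":-10,"rx":0,"ry":0,"rz":0,"gripper":0},{"x":0,"y":4,"z":-10,"rx":0,"ry":0,"rz":0,"gripper":0},{"x":0,"y":5,"z":-10,"rx":0,"ry":0,"rz":0,"gripper":0},{"x":0,"y":6,"z":-10,"rx":0,"ry":0,"rz":0,"gripper":0},{"x":0,"y":7,"z":-10,"rx":0,"ry":0,"rz":0,"gripper":0},{"x":0,"y":7,"z":-10,"rx":0,"ry":0,"rz":0,"gripper":0},{"x":0,"y":7,"z":-8,"rx":0,"ry":0,"rz":0,"gripper":0}]'; python3 lc.py
python3 -c "
from h import *
for n in('side','top'):
    cv2.imwrite(f'pics/{n}4.png',eyes.grab_frame(n)[:,:,::-1])
crop('pics/side4.png','pics/s4.png',180,90,180,180,4)
"
```

```text
clock: 3.5
tcp_pos: [0.5711, 0.2121, 0.1506]
tool_rot: [[0.237, 0.001, -0.971], [0.971, 0.0, 0.237], [0.0, -1.0, -0.001]]
force: [-0.9, 0.7, 3.4]
width: -0.001
pl tcp local mm [ 11.3845   0.1317 150.597 ] F [-0.9128  0.6737  3.4496] t 3.5 w -0.001464872194333338 zhead 166.26225871693848
```

View pics/s4.png

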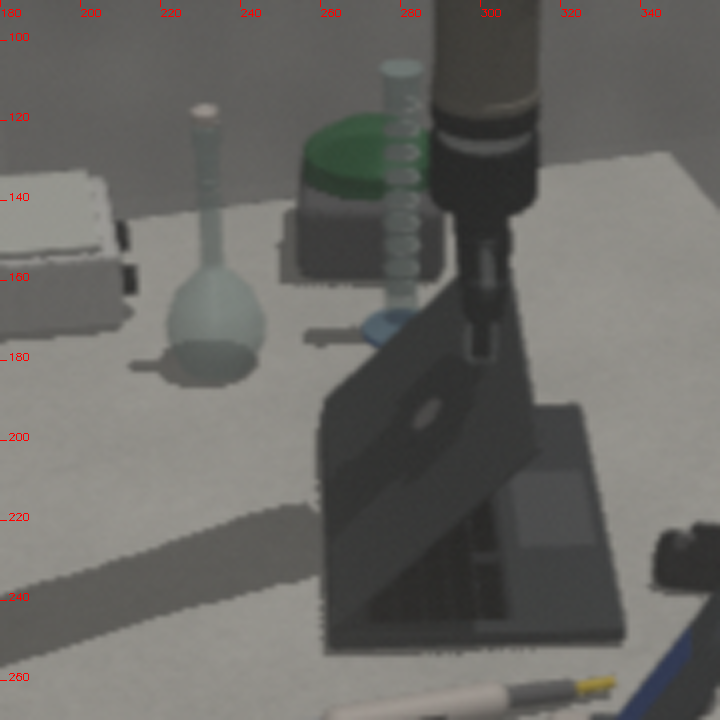

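View pics/top4.png

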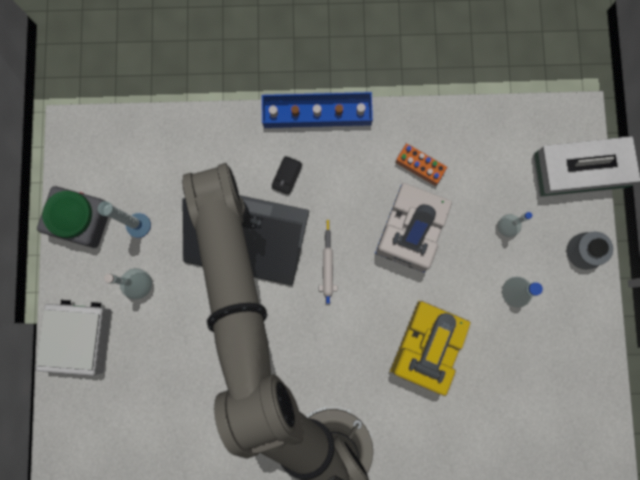

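Lid is at about 45°, the base hasn't moved, and the arm is clear of the glassware. I'll continue the arc.

```bash
python3 -m creep '[{"x":0,"y":9,"z":-8,"rx":0,"ry":0,"rz":0,"gripper":0},{"x":0,"y":9,"z":-8,"rx":0,"ry":0,"rz":0,"gripper":0},{"x":0,"y":9,"z":-8,"rx":0,"ry":0,"rz":0,"gripper":0},{"x":0,"y":9,"z":-7,"rx":0,"ry":0,"rz":0,"gripper":0},{"x":0,"y":10,"z":-5,"rx":0,"ry":0,"rz":0,"gripper":0},{"x":0,"y":10,"z":-5,"rx":0,"ry":0,"rz":0,"gripper":0},{"x":0,"y":10,"z":-5,"rx":0,"ry":0,"rz":0,"gripper":0},{"x":0,"y":10,"z":-4,"rx":0,"ry":0,"rz":0,"gripper":0}]'; python3 lc.py
python3 -m creep '[{"x":0,"y":9,"z":-3,"rx":0,"ry":0,"rz":0,"gripper":0},{"x":0,"y":9,"z":-2,"rx":0,"ry":0,"rz":0,"gripper":0},{"x":0,"y":8,"z":-1,"rx":0,"ry":0,"rz":0,"gripper":0},{"x":0,"y":6,"z":0,"rx":0,"ry":0,"rz":0,"gripper":0},{"x":0,"y":5,"z":0,"rx":0,"ry":0,"rz":0,"gripper":0},{"x":0,"y":3,"z":0,"rx":0,"ry":0,"rz":0,"gripper":0}]'; python3 lc.py
python3 -c "
from h import *
cv2.imwrite('pics/side5.png',eyes.grab_frame('side')[:,:,::-1])
crop('pics/side5.png','pics/s5.png',220,120,150,150,5)
"
```

```text
clock: 4.4
tcp_pos: [0.6188, 0.2004, 0.0744]
tool_rot: [[0.237, -0.0, -0.971], [0.971, 0.0, 0.237], [0.0, -1.0, 0.0]]
force: [0.6, 0.6, 1.1]
width: -0.002
pl tcp local mm [60.4947  0.067  74.3526] F [0.6211 0.5824 1.1159] t 4.4 w -0.0020170652340774694 zhead 166.27076255224387
clock: 5.0
tcp_pos: [0.6242, 0.1984, 0.0349]
tool_rot: [[0.238, -0.0, -0.971], [0.971, -0.001, 0.238], [-0.001, -1.0, 0.0]]
force: [0.2, -1.1, 1.3]
width: -0.001
pl tcp local mm [66.2069 -0.5846 34.8716] F [ 0.2141 -1.1003  1.2949] t 5.0 w -0.0005448372103629619 zhead 166.2492194243608
```

View pics/s5.png

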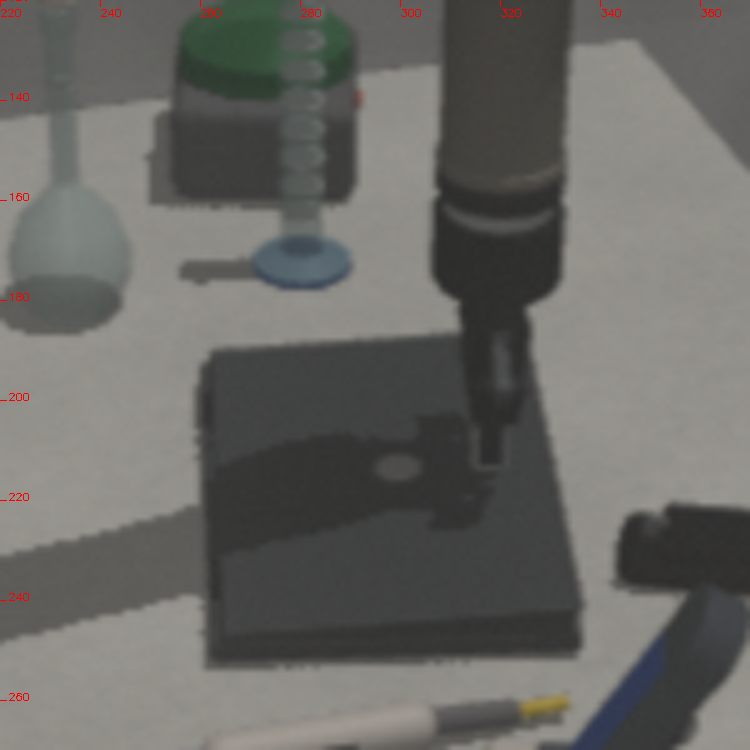

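Nearly shut: the lid is a few degrees open and the tip is at z=35 mm. I'll press the last 9 mm slowly, watching the force.

```bash
python3 -m creep '[{"x":0,"y":3,"z":0,"rx":0,"ry":0,"rz":0,"gripper":0},{"x":0,"y":3,"z":0,"rx":0,"ry":0,"rz":0,"gripper":0},{"x":0,"y":2,"z":0,"rx":0,"ry":0,"rz":0,"gripper":0},{"x":0,"y":0,"z":0,"rx":0,"ry":0,"rz":0,"gripper":0}]'; python3 lc.py
```

```text
clock: 5.45
tcp_pos: [0.624, 0.199, 0.0269]
tool_rot: [[0.237, -0.001, -0.971], [0.971, 0.0, 0.237], [-0.0, -1.0, 0.001]]
force: [1.0, 0.2, 0.6]
width: -0.003
pl tcp local mm [65.9197 -0.0654 26.9294] F [1.0018 0.1973 0.603 ] t 5.45 w -0.0027707130729197043 zhead 166.2612551973881
```

```bash
for i in 1 2; do python3 -m creep '[{"x":0,"y":1,"z":0,"rx":0,"ry":0,"rz":0,"gripper":0},{"x":0,"y":0,"z":0,"rx":0,"ry":0,"rz":0,"gripper":0}]' | grep -E "pos|force"; done
```

```text
tcp_pos: [0.6241, 0.1992, 0.0262]
force: [-0.3, 0.6, -0.1]
tcp_pos: [0.6242, 0.1992, 0.0257]
force: [-1.2, -1.2, 3.5]
```

```bash
python3 -m creep '[{"x":0,"y":1,"z":0,"rx":0,"ry":0,"rz":0,"gripper":0},{"x":0,"y":0,"z":0,"rx":0,"ry":0,"rz":0,"gripper":0}]' | grep -E "pos|force"
```

```text
tcp_pos: [0.6242, 0.1992, 0.0256]
force: [-2.5, -0.5, 8.1]
```

```bash
python3 -m creep '[{"x":0,"y":0.5,"z":0,"rx":0,"ry":0,"rz":0,"gripper":0},{"x":0,"y":0,"z":0,"rx":0,"ry":0,"rz":0,"gripper":0}]' | grep -E "pos|force"
python3 -m creep '[{"x":0,"y":-10,"z":0,"rx":0,"ry":0,"rz":0,"gripper":0},{"x":0,"y":-30,"z":0,"rx":0,"ry":0,"rz":0,"gripper":0},{"x":0,"y":-45,"z":10,"rx":0,"ry":0,"rz":0,"gripper":0},{"x":0,"y":-45,"z":30,"rx":0,"ry":0,"rz":0,"gripper":0},{"x":0,"y":-45,"z":30,"rx":0,"ry":0,"rz":0,"gripper":0},{"x":0,"y":-45,"z":30,"rx":0,"ry":0,"rz":0,"gripper":0},{"x":0,"y":-45,"z":30,"rx":0,"ry":0,"rz":0,"gripper":0},{"x":0,"y":-20,"z":20,"rx":0,"ry":0,"rz":0,"gripper":0}]'
cat >> fit2.py <<'E'
from fit import *
# ears midpoint in top view at hinge height
H=onz('top',(409.5,244.75),.115);print('hinge',H)
yaw=np.radians(-21.3)
tipw=None
# tip outline centre: ridge estimates
for a in (.95,1.0,1.05,1.1,1.15,1.2,1.25):
    # outermost end, mid thickness (d=.147,h=.001) and upper edge
    loc=lambda d,h,y:[-.058+d*np.cos(a)-h*np.sin(a),y,.115+d*np.sin(a)+h*np.cos(a)]
    c=H-R(yaw)@np.array([-.058,0,0]);c[2]=0
    q=np.array([c+R(yaw)@np.array(loc(*v)) for v in((.147,.013,0),(.147,-.011,0),(.05,.013,0))])
    print(a,c,proj('top',q).ravel().round(1),proj('side',q).ravel().round(1))
E
python3 fit2.py|tail -8
python3 -c "
from h import *
for n in('side','top'):
    cv2.imwrite(f'pics/{n}6.png',eyes.grab_frame(n)[:,:,::-1])
crop('pics/side6.png','pics/s6.png',220,120,190,150,4)
"
```

```text
tcp_pos: [0.6242, 0.1993, 0.0256]
force: [-4.6, -0.6, 10.1]
clock: 7.05
tcp_pos: [0.4874, 0.2338, 0.3]
tool_rot: [[0.236, 0.006, -0.972], [0.972, 0.004, 0.236], [0.006, -1.0, -0.005]]
force: [-0.4, -0.6, -0.2]
width: 0.005
hinge [ 0.5144 -0.204   0.115 ]
0.95 [ 0.5685 -0.2251  0.    ] [427.8 207.1 429.4 200.5 414.8 235. ] [367.9 240.3 376.2 245.8 340.2 266.7]
1.0 [ 0.5685 -0.2251  0.    ] [427.1 209.3 429.  202.4 414.5 235.9] [365.1 238.9 373.7 244.  339.2 266.4]
1.05 [ 0.5685 -0.2251  0.    ] [426.4 211.8 428.5 204.4 414.2 236.8] [362.2 237.5 371.2 242.3 338.1 266.1]
1.1 [ 0.5685 -0.2251  0.    ] [425.7 214.3 427.9 206.5 413.9 237.7] [359.3 236.3 368.6 240.7 337.1 265.8]
1.15 [ 0.5685 -0.2251  0.    ] [424.9 216.9 427.3 208.8 413.6 238.7] [356.2 235.2 365.8 239.3 336.  265.6]
1.2 [ 0.5685 -0.2251  0.    ] [424.1 219.6 426.6 211.2 413.3 239.6] [353.1 234.2 362.9 237.9 334.9 265.4]
1.25 [ 0.5685 -0.2251  0.    ] [423.2 222.4 425.9 213.6 412.9 240.6] [349.9 233.3 360.  236.6 333.7 265.3]
```

View pics/s6.png

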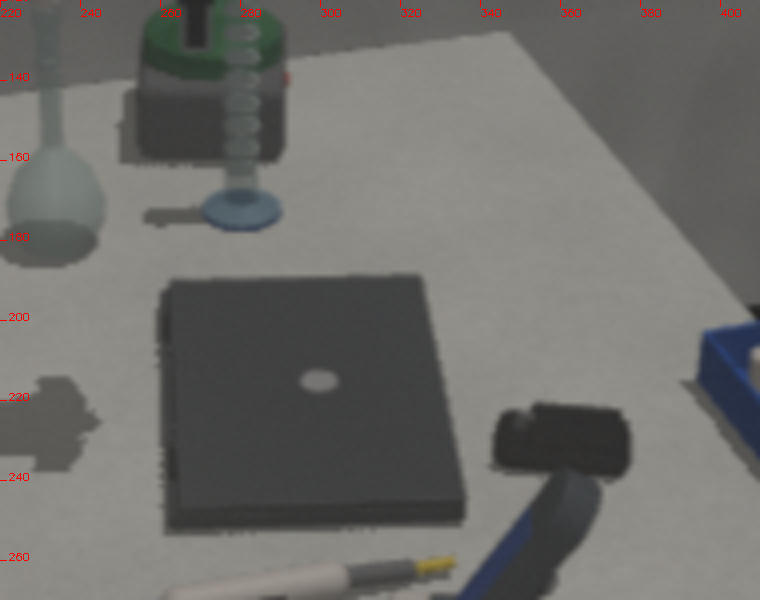

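View pics/top6.png

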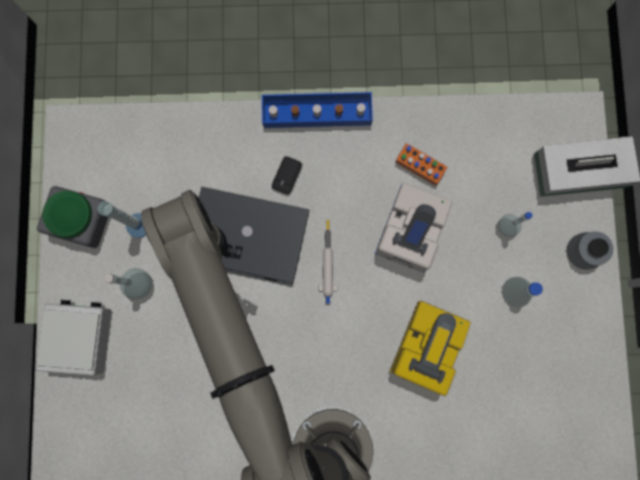

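The laptop looks fully shut and unmoved (front corners still (325,191) and (336,248)), and the bystanders haven't moved. Next, the spectro arm (angle ≈1.05, body at (0.5685,−0.225), yaw −21°).

```bash
python3 -c "
import numpy as np;np.save('ps.npy',[.5685,-.2251,np.radians(-21.3)])"
python3 -m creep '[{"x":0,"y":-10,"z":0,"rx":0,"ry":7.6,"rz":0,"gripper":0},{"x":-40,"y":0,"z":-10,"rx":0,"ry":0,"rz":0,"gripper":0},{"x":-40,"y":0,"z":-10,"rx":0,"ry":0,"rz":0,"gripper":0},{"x":-40,"y":0,"z":-10,"rx":0,"ry":0,"rz":0,"gripper":0},{"x":-40,"y":0,"z":-10,"rx":0,"ry":0,"rz":0,"gripper":0},{"x":-40,"y":0,"z":-10,"rx":0,"ry":0,"rz":0,"gripper":0},{"x":-40,"y":0,"z":-10,"rx":0,"ry":0,"rz":0,"gripper":0}]'; python3 lc.py ps
```

```text
clock: 7.85
tcp_pos: [0.4556, -0.0153, 0.3041]
tool_rot: [[0.365, -0.001, -0.931], [0.931, -0.001, 0.365], [-0.001, -1.0, 0.001]]
force: [-0.1, 0.1, 0.1]
width: 0.003
ps tcp local mm [-181.446   154.4451  304.1063] F [-0.1028  0.1183  0.0879] t 7.85 w 0.002625217165930011 zhead 158.61037867535418
```

```bash
python3 -m creep '[{"x":-40,"y":0,"z":-20,"rx":0,"ry":0,"rz":0,"gripper":0},{"x":-40,"y":0,"z":-25,"rx":0,"ry":0,"rz":0,"gripper":0},{"x":-40,"y":0,"z":-25,"rx":0,"ry":0,"rz":0,"gripper":0},{"x":-34,"y":10,"z":-25,"rx":0,"ry":0,"rz":0,"gripper":0},{"x":0,"y":20,"z":-15,"rx":0,"ry":0,"rz":0,"gripper":0},{"x":0,"y":20,"z":-5,"rx":0,"ry":0,"rz":0,"gripper":0},{"x":0,"y":14,"z":0,"rx":0,"ry":0,"rz":0,"gripper":0},{"x":0,"y":0,"z":0,"rx":0,"ry":0,"rz":0,"gripper":0}]'; python3 lc.py ps
python3 -c "
from h import *
for n in('side','top'):
    cv2.imwrite(f'pics/{n}7.png',eyes.grab_frame(n)[:,:,::-1])
crop('pics/side7.png','pics/s7.png',270,180,150,150,5)
"
```

```text
clock: 8.65
tcp_pos: [0.5053, -0.1983, 0.2376]
tool_rot: [[0.365, -0.007, -0.931], [0.931, 0.001, 0.365], [-0.002, -1.0, 0.007]]
force: [0.1, -0.7, -0.8]
width: 0.0
ps tcp local mm [-68.6228   2.0134 237.597 ] F [ 0.1144 -0.6818 -0.7655] t 8.65 w 0.00043215928814564617 zhead 158.58464578597307
```

View pics/s7.png

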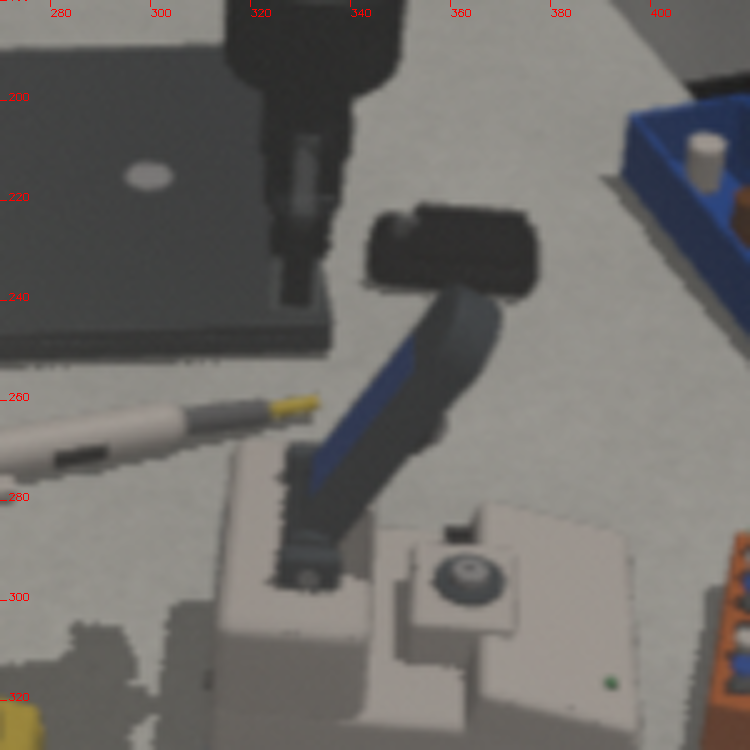

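View pics/top7.png

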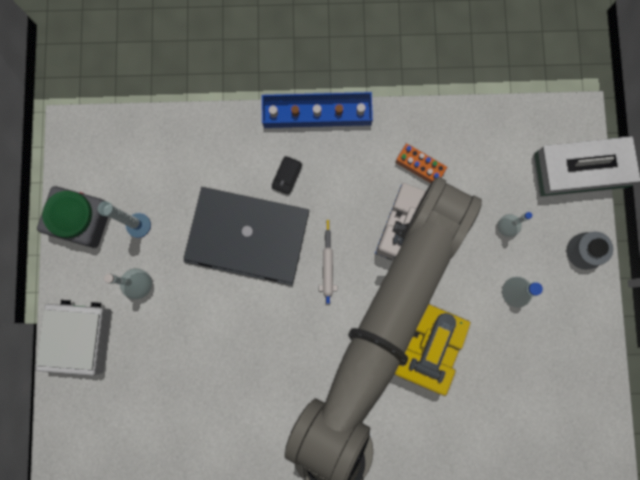

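```bash
python3 -m creep '[{"x":-2,"y":1,"z":-15,"rx":0,"ry":0,"rz":0,"gripper":0},{"x":0,"y":1,"z":-15,"rx":0,"ry":0,"rz":0,"gripper":0},{"x":0,"y":1,"z":-10,"rx":0,"ry":0,"rz":0,"gripper":0},{"x":0,"y":1,"z":-8,"rx":0,"ry":0,"rz":0,"gripper":0},{"x":0,"y":3,"z":-7,"rx":0,"ry":0,"rz":0,"gripper":0},{"x":0,"y":4,"z":-7,"rx":0,"ry":0,"rz":0,"gripper":0},{"x":0,"y":5,"z":-7,"rx":0,"ry":0,"rz":0,"gripper":0}]'; python3 lc.py ps
python3 -c "
from h import *
cv2.imwrite('pics/side8.png',eyes.grab_frame('side')[:,:,::-1])
crop('pics/side8.png','pics/s8.png',270,180,150,150,5)
"
```

```text
clock: 9.45
tcp_pos: [0.571, -0.2255, 0.2253]
tool_rot: [[0.364, 0.0, -0.931], [0.931, -0.0, 0.364], [0.0, -1.0, -0.0]]
force: [-0.8, -0.6, 1.4]
width: 0.002
ps tcp local mm [  2.5041   0.5031 225.2725] F [-0.8316 -0.5697  1.4363] t 9.45 w 0.0020099061501921076 zhead 158.65877202904946
```

View pics/s8.png

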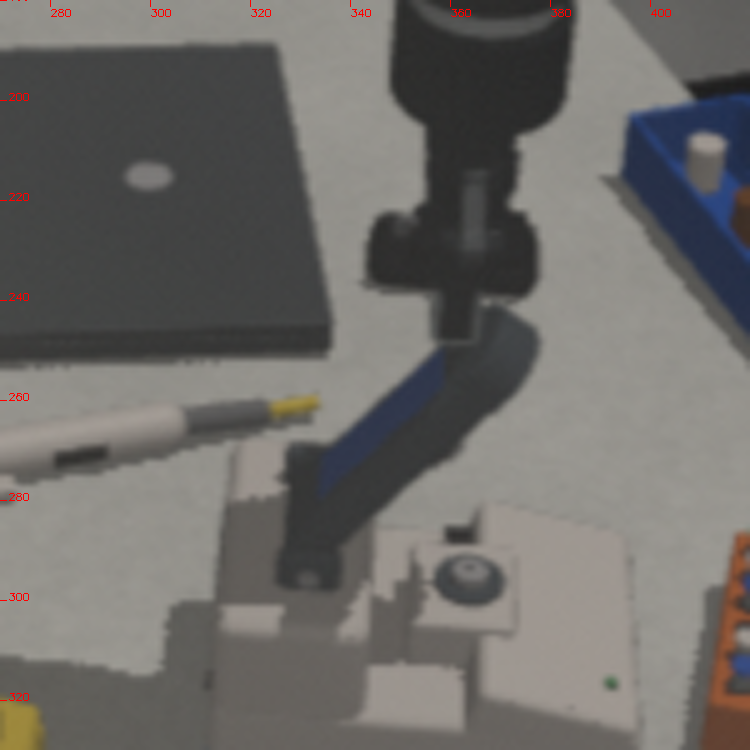

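The fingertip is on the arm's upper face near (361,248), and the arm is being tipped. I'll follow its arc.

```bash
python3 -m creep '[{"x":0,"y":5,"z":-6,"rx":0,"ry":0,"rz":0,"gripper":0},{"x":0,"y":6,"z":-7,"rx":0,"ry":0,"rz":0,"gripper":0},{"x":0,"y":7,"z":-7,"rx":0,"ry":0,"rz":0,"gripper":0},{"x":0,"y":7,"z":-6,"rx":0,"ry":0,"rz":0,"gripper":0},{"x":0,"y":7,"z":-6,"rx":0,"ry":0,"rz":0,"gripper":0},{"x":0,"y":8,"z":-5,"rx":0,"ry":0,"rz":0,"gripper":0},{"x":0,"y":8,"z":-5,"rx":0,"ry":0,"rz":0,"gripper":0},{"x":0,"y":8,"z":-4,"rx":0,"ry":0,"rz":0,"gripper":0}]'; python3 lc.py ps
```

```text
clock: 10.3
tcp_pos: [0.6139, -0.2422, 0.1684]
tool_rot: [[0.364, -0.0, -0.931], [0.931, -0.0, 0.364], [-0.0, -1.0, 0.0]]
force: [0.4, -0.4, 1.4]
width: -0.001
ps tcp local mm [ 48.4671   0.5596 168.3717] F [ 0.4232 -0.4015  1.4481] t 10.3 w -0.0010162695078851846 zhead 158.66392737267134
```

```bash
python3 -m creep '[{"x":0,"y":8,"z":-3,"rx":0,"ry":0,"rz":0,"gripper":0},{"x":0,"y":8,"z":-3,"rx":0,"ry":0,"rz":0,"gripper":0},{"x":0,"y":7,"z":-2,"rx":0,"ry":0,"rz":0,"gripper":0},{"x":0,"y":6,"z":-1,"rx":0,"ry":0,"rz":0,"gripper":0},{"x":0,"y":5,"z":-1,"rx":0,"ry":0,"rz":0,"gripper":0},{"x":0,"y":2,"z":0,"rx":0,"ry":0,"rz":0,"gripper":0},{"x":0,"y":2,"z":0,"rx":0,"ry":0,"rz":0,"gripper":0},{"x":0,"y":0,"z":0,"rx":0,"ry":0,"rz":0,"gripper":0}]'; python3 lc.py ps
python3 -c "
from h import *
cv2.imwrite('pics/side9.png',eyes.grab_frame('side')[:,:,::-1])
crop('pics/side9.png','pics/s9.png',270,180,150,150,5)
"
```

```text
clock: 11.1
tcp_pos: [0.6226, -0.2453, 0.131]
tool_rot: [[0.364, -0.0, -0.932], [0.932, 0.001, 0.364], [0.0, -1.0, 0.001]]
force: [-0.0, -0.5, 0.7]
width: 0.0
ps tcp local mm [ 57.7821   0.8342 131.024 ] F [-0.0152 -0.4704  0.6893] t 11.1 w 4.178862870828087e-05 zhead 158.6728122081043
```

View pics/s9.png

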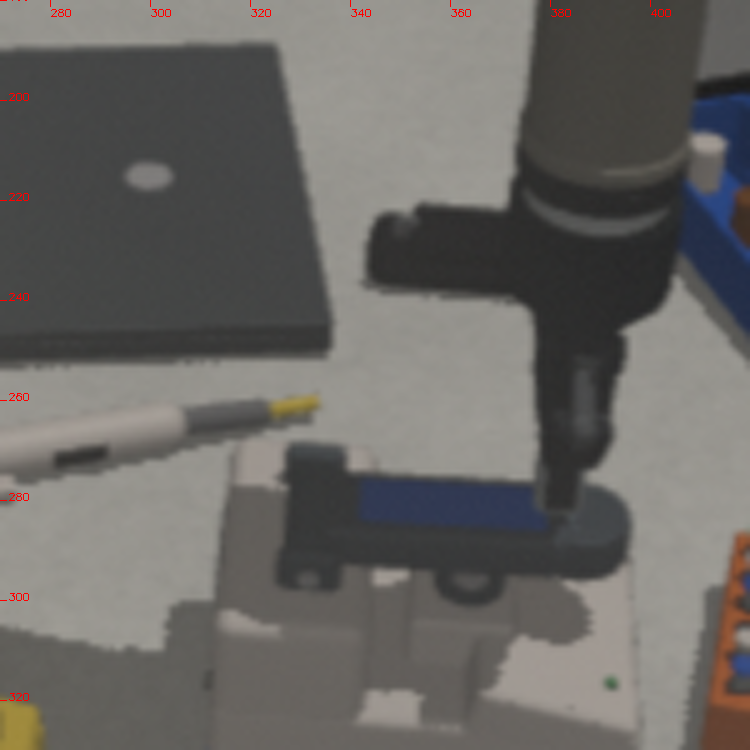

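The arm is nearly level, with the tip at 131 mm. I'll press to contact at about 128 mm.

```bash
python3 -m creep '[{"x":0,"y":1.5,"z":0,"rx":0,"ry":0,"rz":0,"gripper":0},{"x":0,"y":1.5,"z":0,"rx":0,"ry":0,"rz":0,"gripper":0},{"x":0,"y":0,"z":0,"rx":0,"ry":0,"rz":0,"gripper":0}]' | grep -E "pos|force"
```

```text
tcp_pos: [0.6229, -0.2456, 0.1283]
force: [0.4, 0.1, 0.8]
```

```bash
python3 -m creep '[{"x":0,"y":1,"z":0,"rx":0,"ry":0,"rz":0,"gripper":0},{"x":0,"y":0,"z":0,"rx":0,"ry":0,"rz":0,"gripper":0}]' | grep -E "pos|force"
```

```text
tcp_pos: [0.6229, -0.2456, 0.1282]
force: [-1.7, 1.1, 5.7]
```

```bash
python3 -m creep '[{"x":0,"y":1,"z":0,"rx":0,"ry":0,"rz":0,"gripper":0},{"x":0,"y":0,"z":0,"rx":0,"ry":0,"rz":0,"gripper":0}]' | grep -E "pos|force"
```

```text
tcp_pos: [0.623, -0.2456, 0.1281]
force: [-3.7, 1.0, 8.1]
```

The arm is down: hard stop at z=128.1 mm with 8 N. I'll retreat straight up and check both.

```bash
python3 -m creep '[{"x":0,"y":-10,"z":0,"rx":0,"ry":0,"rz":0,"gripper":0},{"x":0,"y":-30,"z":0,"rx":0,"ry":0,"rz":0,"gripper":0},{"x":0,"y":-40,"z":10,"rx":0,"ry":0,"rz":0,"gripper":0},{"x":0,"y":-40,"z":30,"rx":0,"ry":0,"rz":0,"gripper":0},{"x":20,"y":-40,"z":40,"rx":0,"ry":0,"rz":0,"gripper":0},{"x":40,"y":0,"z":30,"rx":0,"ry":0,"rz":0,"gripper":0},{"x":40,"y":0,"z":30,"rx":0,"ry":0,"rz":0,"gripper":0},{"x":40,"y":0,"z":30,"rx":0,"ry":0,"rz":0,"gripper":0}]'
python3 -m creep '[{"x":0,"y":0,"z":0,"rx":0,"ry":0,"rz":0,"gripper":0},{"x":0,"y":0,"z":0,"rx":0,"ry":0,"rz":0,"gripper":0},{"x":0,"y":0,"z":0,"rx":0,"ry":0,"rz":0,"gripper":0}]' | grep -E "pos|force"
python3 -c "
from h import *
for n in('side','top'):
    cv2.imwrite(f'pics/{n}10.png',eyes.grab_frame(n)[:,:,::-1])
"
```

```text
clock: 12.65
tcp_pos: [0.5196, -0.0575, 0.2799]
tool_rot: [[0.365, 0.001, -0.931], [0.931, 0.0, 0.365], [0.001, -1.0, -0.001]]
force: [1.0, 0.4, 0.2]
width: -0.001
tcp_pos: [0.5204, -0.0605, 0.2797]
force: [0.1, 0.5, -0.3]
```

View pics/side10.png

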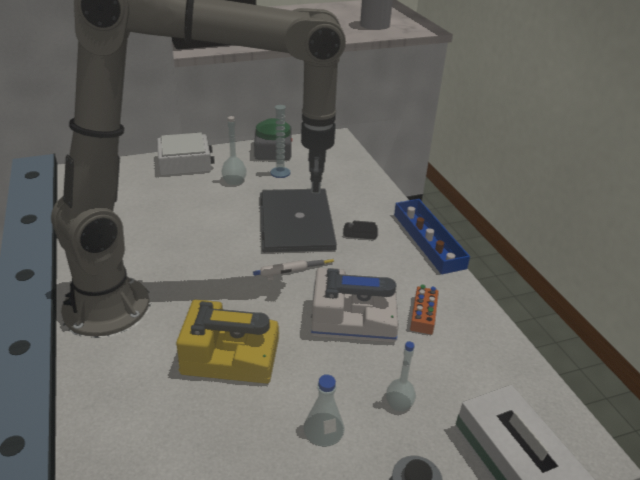

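View pics/top10.png

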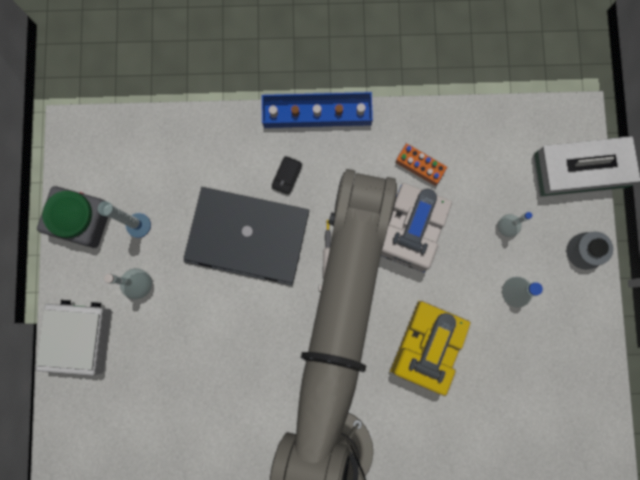

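The laptop is shut in place (top-view corners (202,188) and (309,210) unchanged), the spectro arm is level on its pedestal, and all bystanders are where they were. The gripper is clear of everything, so I'm handing in.

```bash
python3 -c "
from station import order
print(order.close_job())"
```

```text
the job is handed in; nothing more can be done
None
```

I shut the laptop and lowered the spectrophotometer arm onto its pedestal, pushing only with the closed fingertips. I handed the job in at about 13 s of the 54 s allowed.

**Laptop:** The lid reached its hard stop with the fingertip at 25.6 mm, against the 25.5 mm given. My final press was about 10 N, and the readings while pushing it over were about 3.5 N or less. In the top view its corners are at the same pixels as at the start, so it did not slide noticeably.

**Spectrophotometer arm:** It reached its hard stop at 128.1 mm, against the 128 mm given, with a final press of about 8 N. Readings on the way down were below 2 N.

**Final checks:** The last pictures show both closed, with every bystander and the yellow look-alike where they stood at the start. The robot was clear, with the wrist force near zero.

**Limits:**
- My fitted points differed from the side camera by about 2 pixels (a few mm), mostly downwards. I took final heights from the contact forces instead.
- The first move call was refused because its rows lacked keys; nothing moved.
- I had no reading of the hinge speeds. I kept the fingertip to about 0.12 m/s during the pushes, roughly 0.6 to 0.8 rad/s at the joints, well under the 3 rad/s limit.

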